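# Slide the food tub down the stock lane

### The job

With your fingertips only, slide the lidded food tub that stands on the grey board in between the two metal rails and down the lane until it stands squarely against the wooden end stop, then take your hand away. The rails have just been disinfected: neither the tub nor your hand may touch either of them. Never lift or tip the tub, and do not move the bowl, the bottle or the jar.

Things in the scene. Friction and masses are not known exactly. Their poses are not given: they have to be found in the camera images.
- lane: Fixed grey board on the bench, 15 mm thick, spanning its x -180 to 200, y -90 to 90 mm. Origin: on the bench (board's underside) under the middle of the lane's mouth; x runs down the lane to the stop, y to the left of that, z up. Bare apron at x < 0; lane between the rails x 0 to 184, 84 mm wide. The lane runs from the robot's left to its right, up to 25 degrees askew.
- stop_face (a point): Middle of the lower edge of the end stop's face, on the board's top, at x = 184 mm, y = 0 of the lane. The stop is a fixed plywood block across the lane's end, 104 mm wide, 45 mm high. The tub standing against it has its origin 45 mm before this point, at x = 139 mm of the lane.
- rail_left: Fixed bare aluminium guide rail, 184 long x 10 wide x 18 mm high, on the board (top 33 mm above the bench), its middle line at y = +47 mm of the lane. Origin: middle of its width under its mouth end, on the board's top; x runs along it to the stop. Not to be touched.
- rail_right: The other rail, the same, on the y = -47 mm line of the lane. Not to be touched.
- tub: Loose white food tub with blue lid, plain upright sides, 90 long (x) x 64 wide (y) x 70 mm high, 0.2 to 0.43 kg, takes about 1 to 5 N to push. Origin: centre of its underside. Starts flat on the apron, x down the lane within 20 degrees, centre 66 to 84 mm before the mouth and up to 30 mm either side of the lane's middle line. In line it has 10 mm of room to each rail.
- bowl: Loose white ceramic bowl, 100 mm across, 40 mm high, on the bench on the far side of the apron from the robot. Origin: centre of its underside. Leave alone.
- bottle: Loose grey bottle with narrow neck, paper label and white cap, 54 mm across, 120 mm high, on the bench beyond the lane near its stop end. Origin: centre of its underside. Leave alone.
- jar: Loose white jar, 64 mm across, 75 mm high, on the bench beyond the lane by its mouth. Origin: centre of its underside. Leave alone.
Not all that is in view belongs to the job. What is shaped like the tub but orange is not meant.

How it is judged:
At the end, for the whole second after the job is handed in: The tub stands upright and at rest on the board in the lane, against the end stop (within 6 mm) and square to the lane (within 0.1 rad), between the rails; bowl, bottle and jar are within 15 mm of where they started (x of tub in the frame of lane between 0.133 and 0.143 m and y of tub in the frame of lane between -0.0105 and 0.0105 m and z of tub in the frame of lane between 0.012 and 0.018 m and angle between tub's own z axis and vertical below 0.05 rad and angle between the x axis of tub and the x axis of lane, either way round below 0.1 rad and linear speed of tub below 0.01 m/s and distance of each of bowl, bottle, jar from where it was at the start of the episode below 0.015 m); the robot touches nothing.
It fails at once if a rail is touched, by the tub, the robot or anything else (over 0.3 N) (contact force between any of rail_left, rail_right and anything else above 0.3 N).
It fails at once if the tub is lifted (its underside centre 6 mm or more above the board) or tipped by more than 0.2 rad (z of tub in the frame of lane above 0.021 m or angle between tub's own z axis and vertical above 0.2 rad).
It fails at once if the bowl, bottle or jar is moved more than 15 mm (distance of any of bowl, bottle, jar from where it was at the start of the episode above 0.015 m).
It also fails if it takes over 72 s, if anything falls off the work surface, if the arm or the gripper's body presses on something with over 40 N, if the wrist force passes 120 N, or if a joint passes its speed limit or range.

### The arm

A 6-joint arm with a two-finger parallel gripper is mounted at the origin on the work surface. World frame = base frame: x ahead of the robot, y to its left, z up, the work surface at z = 0. Lengths are in m, angles in rad, forces in N, time in s.
With the tool pointing down it reaches from about 0.3 to 0.775 m from the base axis. Payload 14.6 kg.
Tool frame: the origin (TCP) lies midway between the tips of the shut fingers; the grasp point (between the pads) lies 19 mm behind it; z points along the fingers, y is the direction in which the jaws open and shut (so a half turn about z gives the same grasp; the last joint's range is limited). The gripper opens to 94 mm and grips with 3 to 60 N. Pads are 16 mm wide; open, the fingers measure 119 mm over their backs; the gripper's body (75 mm by 177 mm) begins 78 mm behind the grasp point.
Start: joints at [-1.368, 0.3, 1.521, -0, 1.321, -0.067], TCP at [0.147, -0.53, 0.205] pointing down, gripper open.
Joint ranges: [-3.03, 3.03], [-0.79, 2.21], [0.23, 2.52], [-1.04, 4.18], [0, 3.07], [-2.55, 2.55]. Speed limits (rad/s): [2.22, 2.22, 2.57, 3.14, 3.14, 3.14].

### API

Orientations are given as a unit quaternion [w, x, y, z].
In Python, from bench import manip, grab_frame, camera_info, regions_of, place_of gives the robot as it stands. The module is installed in compiled form; this text tells all that it offers. Calls block until the motion is done:
- manip.move_ptp(position, orientation): joint-space move of the TCP to a pose.
- manip.move_l(position, rotation=None, velocity=0.15): straight line of the TCP; rotation=None keeps the orientation; velocity is the mean speed in m/s.
- manip.movej(angles): joint-space move.
- manip.gripper_open() and manip.gripper_close(grip_force=None): open the fingers fully, or close them until they stop; grip_force is the grip in N (None keeps the last).
- manip.pause(seconds).
- manip.inverse_kinematics(position, orientation): joint angles nearest the present ones, or None.
- grab_frame(name): name is "scene" or "top" or "wrist"; returns the picture (420x560x3 uint8, red, green, blue); there is no depth.
- camera_info(name): a dict with "fov_y" (degrees; the focal length in pixels is half the picture's height over the tangent of half this angle, whatever the lens; pixels are square), "cx", "cy" (the principal point, pixels), "cam_to_world" (4x4, takes a point from camera to world coordinates). Camera axes: x right, y up, looking along -z (the intrinsics and any distortion apply to the point x, -y, -z); pixel columns grow to the right and rows downward; lengths in m; the calibration is good to about 2 mm. A picture is of the moment at which its call begins: read the wrist's pose just before it. camera_info takes no time and is no camera call; for the wrist camera it gives the pose at the moment of the call.
A pose or a line that the arm cannot do raises manip.Unreachable and nothing moves.
- manip.close_job(): hands the job in, once; it reports no verdict.
Trained networks look in the newest picture that a camera, given by its name, has taken for a name from the list of things; names that differ only in an ending like _2 or _b are one class to them, and where a whole thing is asked for, a point or a joint stands for the part that bears it (a point fixed in the world has none). Each returns a list of dicts, best first, with "score" (0 to 1); they miss things now and then, are a little off and sometimes report something else, mostly with a low value. They report only what shows in the picture. A call takes as long as a camera call. They do not tell look-alikes from the thing itself.
- regions_of(query, camera): "pixels" (420x560 bool, what is visible of it).
- place_of(query, camera): "centre" ([x, y, z] in m, in the coordinates of the camera as it stood for that picture, good to about 4 mm: a listed point, or the origin of a listed thing).
Readings, each from a call of its own:
- manip.current_time(): time.
- manip.current_qpos(): joint angles.
- manip.current_qvel(): joint speeds.
- manip.current_effort(): joint torques, N m.
- manip.current_tcp_pos(): TCP position.
- manip.current_eef_rot(): TCP orientation.
- manip.current_force(): force on the tool from outside, world axes, zero at the start.
- manip.current_wrist_torque(): the same for the moment, N m.
- manip.current_width(): opening from 0.0 (shut) to 1.0 (fully open).
Only numpy, scipy, OpenCV 4.12 (cv2) and the standard library are available. Lean on these libraries where they do the work, as an engineer would, in place of code of your own. Each camera call takes 0.05 s, during which the arm holds its last target.

## Working session

There is one attempt and no reset: what is moved stays moved. The work goes in short steps, each a Python script; the robot and the scene stay as the last script left them, time stands still between calls to the robot, and variables do not carry over. Pictures are saved under pics/ and viewed, and the job is handed in when it is done.

```bash
mkdir -p pics; ls; python3 - <<'E'
from bench import *
import cv2
for n in ["scene","top","wrist"]:
    f=grab_frame(n); cv2.imwrite(f"pics/{n}0.png",f[:,:,::-1]); 
    i=camera_info(n); print(n,i)
    for q in (["tub","stop_face","lane","rail_left","rail_right","bowl","bottle","jar"] if n!="wrist" else []):
        import numpy as np
        M=np.array(i["cam_to_world"])
        print(q,[(round(d["score"],2),np.round((M@np.r_[d["centre"],1])[:3],4).tolist()) for d in place_of(q,n)])
print(manip.current_time())
E
```

```text
pics
scene {'fov_y': 50.98186855497373, 'cx': 275.47688114552216, 'cy': 210.5734015085325, 'cam_to_world': array([[ 0.18411844, -0.56444989,  0.80467181,  1.30496705],
       [ 0.9828573 ,  0.11371418, -0.14512277, -0.07392563],
       [-0.00958807,  0.81759734,  0.57571057,  0.53816319],
       [ 0.        ,  0.        ,  0.        ,  1.        ]])}
tub [(0.96, [0.5532, 0.3384, -0.0015]), (0.93, [0.5631, 0.1188, 0.0185]), (0.85, [0.7969, 0.2478, -0.0025])]
stop_face [(0.58, [0.4893, -0.1368, 0.0154])]
lane [(0.8, [0.5593, 0.044, 0.0022])]
rail_left [(0.97, [0.6005, 0.0286, 0.0135])]
rail_right [(0.56, [0.5144, 0.0587, 0.0162])]
bowl [(0.68, [0.7572, 0.0757, 0.0001]), (0.54, [0.4859, -0.1338, 0.0136])]
bottle [(0.97, [0.6764, -0.1378, -0.0047]), (0.25, [0.7019, -0.0431, -0.0023])]
jar [(0.6, [0.7042, -0.0393, -0.0019])]
top {'fov_y': 53.02380687207949, 'cx': 276.44771214916574, 'cy': 205.85990513972305, 'cam_to_world': array([[-0.01040741,  0.98291717, -0.18375399,  0.47676192],
       [-0.99988113, -0.01232007, -0.00927019,  0.04968959],
       [-0.0113757 ,  0.18363567,  0.98292855
[... 229 characters left out ...]
]
lane [(0.57, [0.5584, 0.045, 0.001])]
rail_left [(0.71, [0.6014, 0.0279, 0.017])]
rail_right [(0.69, [0.5125, 0.0608, 0.0179])]
bowl [(0.71, [0.7558, 0.0813, 0.002])]
bottle [(0.76, [0.6761, -0.1313, 0.0014])]
jar [(0.63, [0.7051, -0.0413, -0.0023])]
wrist {'fov_y': 63.14607251516026, 'cx': 278.3416671294736, 'cy': 201.2989963337197, 'cam_to_world': array([[ 2.67112692e-01,  9.36641540e-01,  2.26612964e-01,
         2.11391850e-01],
       [-9.63665116e-01,  2.59767330e-01,  6.22131731e-02,
        -5.12134299e-01],
       [-5.95202442e-04, -2.34996937e-01,  9.71995929e-01,
         3.84197729e-01],
       [ 0.00000000e+00,  0.00000000e+00,  0.00000000e+00,
         1.00000000e+00]])}
0.95
```

View pics/top0.png

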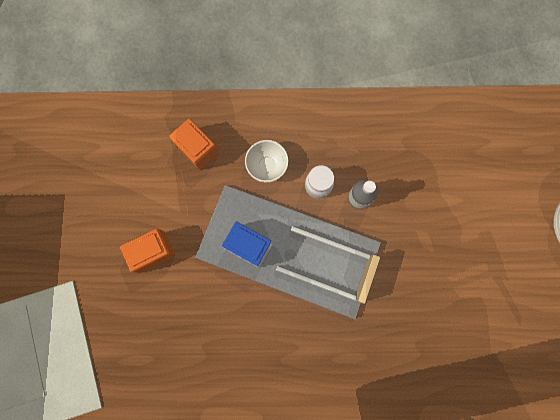

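View pics/scene0.png

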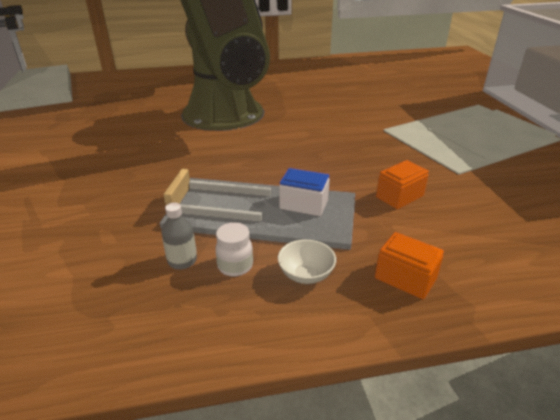

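The blue-lidded tub is at about (247,244) in the top view. The two boxes at (192,143) and (146,250) have the same shape but are orange, so they aren't the tub. Next I'll confirm with a crop and fit the lane and tub poses to the images.

```bash
cat > h.py <<'E'
from bench import *
import cv2, numpy as np
from scipy.optimize import minimize
def proj(i,P):
    T=np.linalg.inv(np.array(i["cam_to_world"])); P=np.atleast_2d(P)
    c=P@T[:3,:3].T+T[:3,3]; f=210/np.tan(np.radians(i["fov_y"])/2)
    return np.c_[i["cx"]+f*c[:,0]/-c[:,2], i["cy"]-f*c[:,1]/-c[:,2]]
def pose(p,P):  # p=x,y,yaw
    c,s=np.cos(p[2]),np.sin(p[2]); R=np.array([[c,-s,0],[s,c,0],[0,0,1]])
    return np.atleast_2d(P)@R.T+[p[0],p[1],0]
def box(x0,x1,y0,y1,z0,z1): return np.array([[x,y,z] for z in(z0,z1) for x,y in((x0,y0),(x1,y0),(x1,y1),(x0,y1))],float)
def mask(i,p,b):
    uv=proj(i,pose(p,b)); h=cv2.convexHull(np.float32(uv))
    m=np.zeros((420,560),np.uint8); cv2.fillConvexPoly(m,np.int32(np.round(h*16)),255,cv2.LINE_AA,4); return m/255.
def draw(im,i,p,b,col,s=1,off=(0,0)):
    uv=np.int32(np.round((proj(i,pose(p,b))-off+.5)*s*16))
    for k in range(4):
        for a,c in((k,(k+1)%4),(k+4,4+(k+1)%4),(k,k+4)): cv2.line(im,tuple(map(int,uv[a])),tuple(map(int,uv[c])),col,1,cv2.LINE_AA,4)
BOARD=box(-.18,.2,-.09,.09,0,.015); RL=box(0,.184,.042,.052,.015,.033); RR=box(0,.184,-.052,-.042,.015,.033)
STOP=box(.184,.2,-.052,.052,.015,.06); TUB=box(-.045,.045,-.032,.032,.015,.085)
def fit(ims,p0):
    # ims: list of (info, boxmodel, mask)
    def cost(p):
        return sum(1-np.minimum(a:=mask(i,p,b),m).sum()/np.maximum(a,m).sum() for i,b,m in ims)
    S=np.array([p0]+[np.array(p0)+d for d in np.diag([.008,.008,.08])])
    r=minimize(cost,p0,method="Nelder-Mead",options=dict(initial_simplex=S,xatol=1e-4,fatol=1e-5)); return r.x,r.fun/len(ims)
E
cat > s1.py <<'E'
from h import *
L=[];T=[];I={}
l0=[.557,.044,np.arctan2(-.934,-.358)]
for n in["scene","top"]:
    f=grab_frame(n); i=camera_info(n); I[n]=(f,i)
    for q,b in(("rail_left",RL),("rail_right",RR),("lane",BOARD)):
        r=regions_of(q,n)
        if not r: print(n,q,"none");continue
        m=r[0]["pixels"].astype(float); a=mask(i,l0,b); print(n,q,r[0]["score"],m.sum(),a.sum())
        if q!="lane": L.append((i,b,m))
    for r in regions_of("tub",n):
        m=r["pixels"]; c=f[m].astype(float).mean(0); print(n,"tub",r["score"],m.sum(),c.round(),np.argwhere(m).mean(0)[::-1].round())
        if c[2]>c[0]+5: T.append((i,TUB,m.astype(float)))
lp,e=fit(L,l0); print("lane",lp,np.degrees(lp[2]),e)
tp,e=fit(T,[.5635,.121,lp[2]]); print("tub",tp,np.degrees(tp[2]),e)
for n,t in zip(["scene","top"],T): print(n,"tub alone",fit([t],tp))
for n in("scene","top"): print(n,"lane alone",fit([l for l in L if l[0] is I[n][1]],lp))
for n,(f,i) in I.items():
    c=proj(i,pose(lp,[[0,0,.03]]))[0]; off=(int(c[0])-110,int(c[1])-80)
    s=3; im=cv2.resize(f[off[1]:off[1]+180,off[0]:off[0]+240,::-1],None,fx=s,fy=s,interpolation=cv2.INTER_CUBIC)
    for b,col in((BOARD,(0,255,255)),(RL,(0,0,255)),(RR,(0,0,255)),(STOP,(255,0,255))): draw(im,i,lp,b,col,s,off)
    draw(im,i,tp,TUB,(0,255,0),s,off); cv2.imwrite(f"pics/ov_{n}.png",im)
np.savez("est.npz",lp=lp,tp=tp)
E
python3 s1.py
```

```text
scene rail_left 0.76 782.0 1037.0274509803921
scene rail_right 0.95 635.0 900.7098039215687
scene lane 0.86 8227.0 10476.129411764705
scene tub 0.69 1746 [167.  80.  20.] [401. 184.]
scene tub 0.63 1992 [116. 118. 138.] [303. 191.]
scene tub 0.52 8008 [127. 120. 110.] [260. 211.]
top rail_left 0.66 448.0 584.2745098039215
top rail_right 0.78 402.0 539.4549019607844
top lane 0.72 12242.0 13936.564705882354
top tub 0.92 1542 [190.  98.  45.] [147. 250.]
top tub 0.69 1297 [ 61.  93. 165.] [247. 244.]
top tub 0.67 1344 [191.  99.  47.] [194. 143.]
lane [ 0.5575469   0.041728   -1.94670083] -111.53774180656161 0.2616890494764494
tub [ 0.56187924  0.12047271 -2.03927388] -116.84178658056447 0.1307525261704064
scene tub alone (array([ 0.562339  ,  0.11966353, -1.97695281]), np.float64(0.12178256327618298))
top tub alone (array([ 0.56295282,  0.1212486 , -2.12532654]), np.float64(0.12833788759587683))
scene lane alone (array([ 0.55828395,  0.04073428, -1.96349521]), np.float64(0.266112422959311))
top lane alone (array([ 0.55783162,  0.04395517, -1.9370041 ]), np.float64(0.2508538439303696))
```

View pics/ov_top.png

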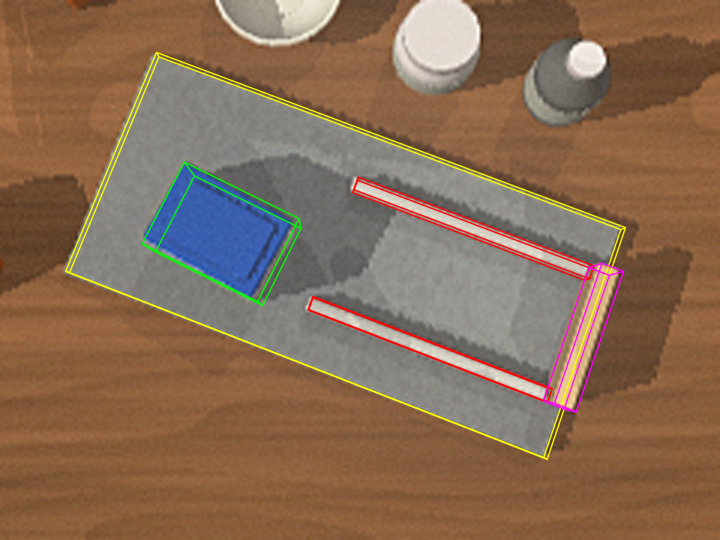

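View pics/ov_scene.png

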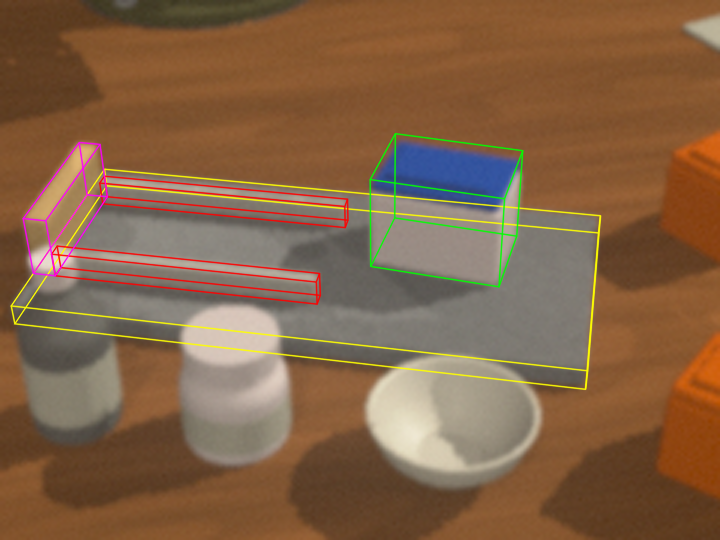

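The lane overlay fits within about 2 mm in both views. The tub is the blue-lidded box, yawed about -118° where the lane is at -111.5°. The plan is to grip it lightly and low on the apron and square it to the lane. Then I'll regrip above rail height and slide it down the lane.

```bash
cat >> h.py <<'E'
from scipy.spatial.transform import Rotation as R
def quat(yaw):
    # tool down, tool y along (thing's y) for yaw; half turn picked by IK
    out=[]
    for k in(0,np.pi):
        y=np.array([-np.sin(yaw+k),np.cos(yaw+k),0]); z=np.array([0,0,-1.]); x=np.cross(y,z)
        q=R.from_matrix(np.c_[x,y,z]).as_quat(); out.append(q[[3,0,1,2]])
    return out
def W(lp,x,y,z): return pose(lp,[[x,y,0]])[0]+[0,0,z]
def tubcheck(tp0,name,lp):
    T=[];I={}
    for n in["scene","top"]:
        f=grab_frame(n); i=camera_info(n); I[n]=(f,i)
    return I
E
python3 - <<'E'
from h import *
d=np.load("est.npz");tp=d["tp"].copy();lp=d["lp"];tp[2]=np.radians(-118.5)
p=[.5625,.1207,.20]
best=None
for k,q in enumerate(quat(tp[2])):
    j=manip.inverse_kinematics(p,q); ql=quat(lp[2])[k]
    jl=manip.inverse_kinematics(W(lp,.139,0,.042),ql)
    print(k,None if j is None else np.round(j,2),None if jl is None else np.round(jl,2))
E
```

```text
0 [ 0.15  0.36  1.45 -0.    1.33  0.65] [-0.24  0.42  1.77 -0.    0.94  0.13]
1 [ 0.15  0.36  1.45 -0.    1.33 -2.5 ] None
```

```bash
python3 - <<'E'
from h import *
d=np.load("est.npz");tp=d["tp"].copy();lp=d["lp"];tp[2]=np.radians(-118.5)
q=quat(tp[2])[0]
manip.move_ptp([.5625,.1207,.20],q)
f=grab_frame("wrist");i=camera_info("wrist")
im=f[:,:,::-1].copy()
for b,c in((RL,(0,0,255)),(RR,(0,0,255)),(BOARD,(0,255,255))): draw(im,i,lp,b,c)
draw(im,i,[.5625,.1207,tp[2]],TUB,(0,255,0)); cv2.imwrite("pics/w1.png",im)
print(manip.current_time(),manip.current_tcp_pos())
E
```

```text
4.225 [0.5626385  0.12004877 0.2000323 ]
```

View pics/w1.png

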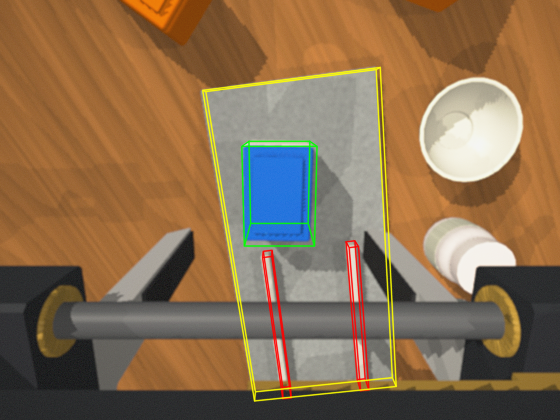

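The wrist view shows the blue lid at (280,192) inside the projected tub outline. The rails and board also match, so it's the right object and the fit holds from a third camera. Now I'll grip low and square it.

```bash
python3 - <<'E'
from h import *
d=np.load("est.npz");lp=d["lp"];y0=np.radians(-118.5)
q=quat(y0)[0]
manip.move_l([.5625,.1207,.026],q,velocity=.1); print("down",manip.current_tcp_pos(),manip.current_force())
manip.gripper_close(grip_force=5); print("w",manip.current_width()*94,manip.current_force(),manip.current_tcp_pos())
f=grab_frame("wrist");cv2.imwrite("pics/w2.png",f[:,:,::-1])
f=grab_frame("scene");cv2.imwrite("pics/s2.png",cv2.resize(f[120:320,120:380,::-1],None,fx=3,fy=3))
print(manip.current_time())
l=np.linalg.inv(np.array([[np.cos(lp[2]),-np.sin(lp[2])],[np.sin(lp[2]),np.cos(lp[2])]]))@(np.array([.5625,.1207])-lp[:2]); print("lane xy",l)
E
```

```text
down [0.56273968 0.12074584 0.02648664] [-0.29283675  0.23439393 -0.11888373]
w 64.41803379678755 [0.41507176 0.756659   1.50268667] [0.56247153 0.12069348 0.02602126]
6.7833
lane xy [-0.0752762  -0.02438447]
```

View pics/w2.png

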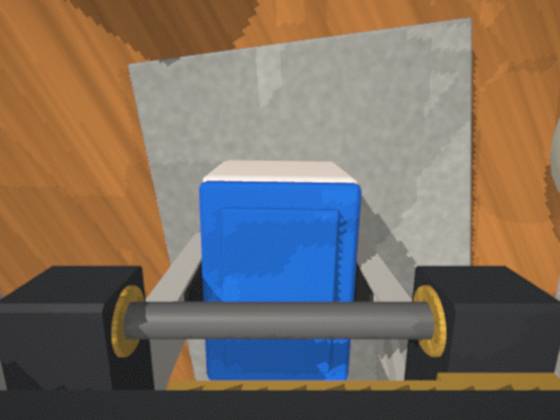

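View pics/s2.png

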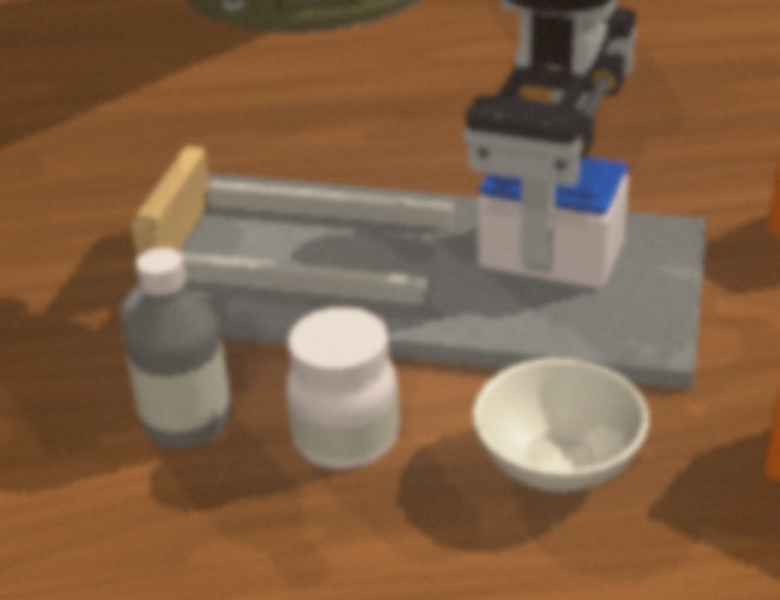

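The fingers closed to 64.4 mm, which matches the tub's width, and it sits flat. Now I'll square and centre it on the apron, then regrip higher.

```bash
cat > s3.py <<'E'
from h import *
d=np.load("est.npz");lp=d["lp"]
q=quat(lp[2])[0]
manip.gripper_close(grip_force=9)
manip.move_l(W(lp,-.078,0,.026),q,velocity=.02); print("aligned",manip.current_tcp_pos()-W(lp,-.078,0,.026),manip.current_force(),manip.current_width()*94)
manip.gripper_open()
manip.move_l(W(lp,-.078,0,.042),q,velocity=.05)
manip.gripper_close(grip_force=9); print("w",manip.current_width()*94,manip.current_force(),manip.current_tcp_pos()-W(lp,-.078,0,.042),manip.current_force())
for n in("top","scene","wrist"):
    f=grab_frame(n);i=camera_info(n)
    if n=="wrist": s=1;off=(0,0);im=f[:,:,::-1].copy()
    else:
        c=proj(i,pose(lp,[[0,0,.03]]))[0]; off=(int(c[0])-110,int(c[1])-80); s=3
        im=cv2.resize(f[off[1]:off[1]+180,off[0]:off[0]+240,::-1],None,fx=s,fy=s,interpolation=cv2.INTER_CUBIC)
    for b,col in((BOARD,(0,255,255)),(RL,(0,0,255)),(RR,(0,0,255))): draw(im,i,lp,b,col,s,off)
    draw(im,i,np.r_[W(lp,-.078,0,0)[:2],lp[2]],TUB,(0,255,0),s,off); cv2.imwrite(f"pics/c_{n}.png",im)
print(manip.current_time())
E
python3 s3.py
```

```text
aligned [ 1.67021934e-04 -4.01666864e-05  4.25301025e-05] [-2.58200955  0.78686388  3.8975369 ] 64.07177495762643
w 64.24644980931869 [ 0.67389844  0.24324135 -0.7648509 ] [-2.45132276e-05 -5.16672762e-06 -1.29986662e-04] [ 0.67389844  0.24324135 -0.7648509 ]
10.2167
```

View pics/c_wrist.png

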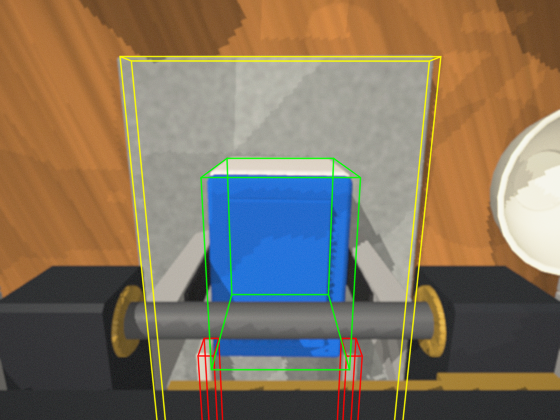

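View pics/c_scene.png

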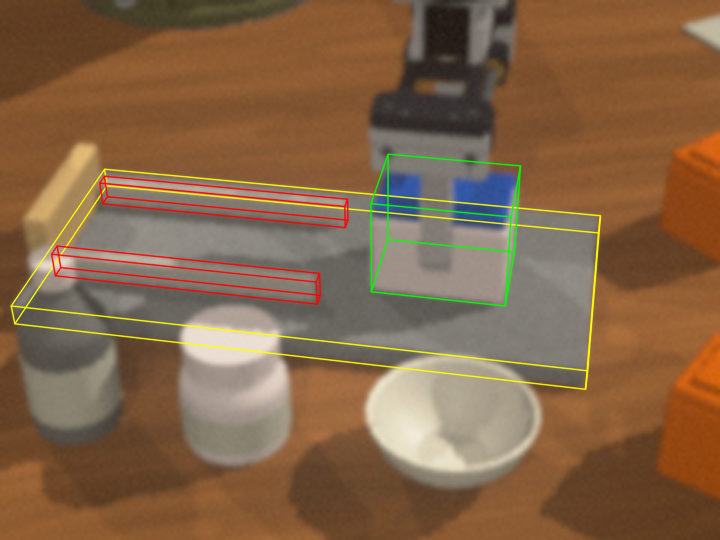

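View pics/c_top.png

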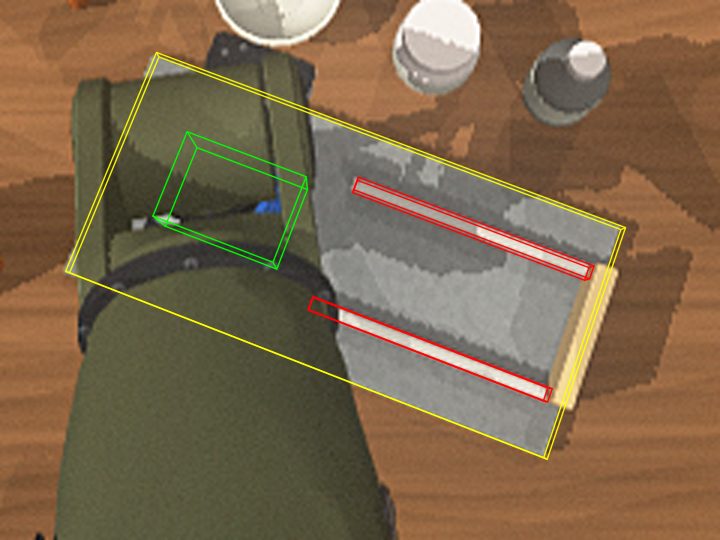

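The tub (green outline) sits centred and square ahead of the rails, and the fingertips are well above rail-top height. Now I'll slide it.

```bash
cat > s4.py <<'E'
from h import *
d=np.load("est.npz");lp=d["lp"]; ex=np.array([np.cos(lp[2]),np.sin(lp[2]),0])
manip.move_l(W(lp,.03,0,.042),velocity=.03); F=manip.current_force(); print("x.03",F@ex,F[2],manip.current_width()*94,manip.current_tcp_pos()-W(lp,.03,0,.042))
for n in("top","scene","wrist"):
    f=grab_frame(n);i=camera_info(n)
    if n=="wrist": s=1;off=(0,0);im=f[:,:,::-1].copy()
    else:
        c=proj(i,pose(lp,[[0,0,.03]]))[0]; off=(int(c[0])-110,int(c[1])-80); s=3
        im=cv2.resize(f[off[1]:off[1]+180,off[0]:off[0]+240,::-1],None,fx=s,fy=s,interpolation=cv2.INTER_CUBIC)
    for b,col in((BOARD,(0,255,255)),(RL,(0,0,255)),(RR,(0,0,255))): draw(im,i,lp,b,col,s,off)
    draw(im,i,np.r_[W(lp,.03,0,0)[:2],lp[2]],TUB,(0,255,0),s,off); cv2.imwrite(f"pics/d_{n}.png",im)
print(manip.current_time())
E
python3 s4.py
```

```text
x.03 -0.8232993586311711 -4.021499395234146 64.22621120327494 [2.65394258e-05 7.56283929e-06 1.07648226e-05]
14.1167
```

View pics/d_scene.png

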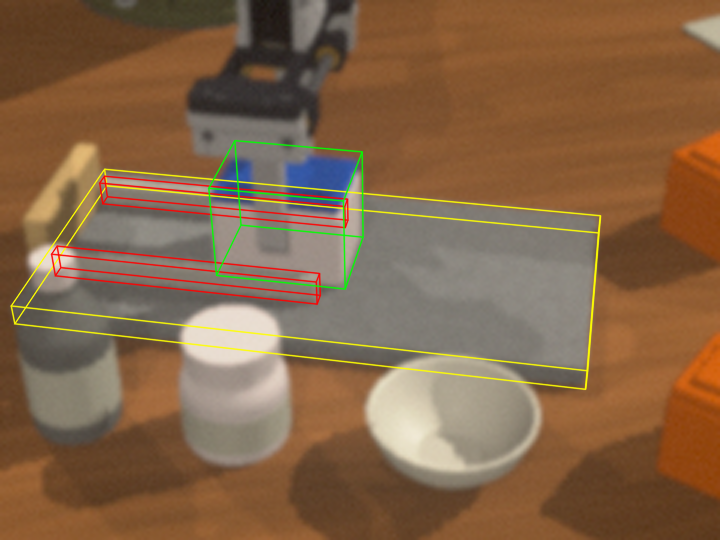

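View pics/d_wrist.png

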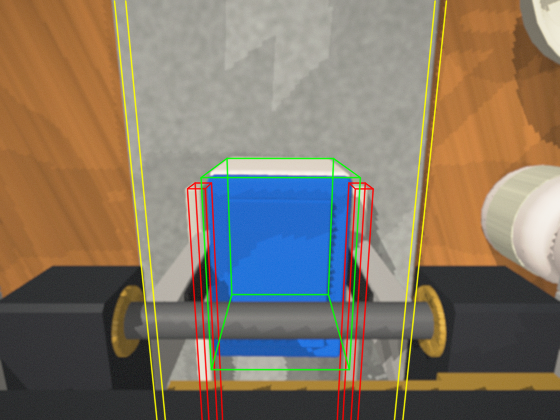

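The tub is in the lane with visible room on both sides (blue 208–350 px, rails about 188 and 372), at the projected position. I'll carry on to just short of the stop, then creep with force watch.

```bash
cat > s5.py <<'E'
from h import *
d=np.load("est.npz");lp=d["lp"]; ex=np.array([np.cos(lp[2]),np.sin(lp[2]),0])
manip.move_l(W(lp,.128,0,.0415),velocity=.04); F=manip.current_force(); print("x.128",F@ex,F,manip.current_width()*94)
x=.128
while x<.148:
    x+=.001; manip.move_l(W(lp,x,0,.0415),velocity=.01); F=manip.current_force(); print(round(x,4),round(F@ex,2),F.round(2))
    if F@ex<-7: break
for n in("top","scene","wrist"):
    f=grab_frame(n);i=camera_info(n)
    if n=="wrist": s=1;off=(0,0);im=f[:,:,::-1].copy()
    else:
        c=proj(i,pose(lp,[[0,0,.03]]))[0]; off=(int(c[0])-110,int(c[1])-80); s=3
        im=cv2.resize(f[off[1]:off[1]+180,off[0]:off[0]+240,::-1],None,fx=s,fy=s,interpolation=cv2.INTER_CUBIC)
    cv2.imwrite(f"pics/e_{n}.png",im)
print(manip.current_time())
E
python3 s5.py
```

```text
x.128 -5.242712194953867 [2.17374245 4.77834421 5.75981793] 63.95994667510666
0.129 -4.89 [2.76 4.17 6.15]
0.13 -4.13 [1.88 3.69 5.78]
0.131 -4.51 [1.65 4.19 4.94]
0.132 -3.97 [1.77 3.57 5.97]
0.133 -3.97 [1.51 3.68 6.2 ]
0.134 -3.81 [2.45 3.13 7.02]
0.135 -4.78 [1.85 4.41 5.87]
0.136 -4.05 [1.99 3.57 6.03]
0.137 -4.37 [2.44 3.73 5.2 ]
0.138 -4.88 [1.98 4.46 4.76]
0.139 -6.37 [2.57 5.83 6.64]
0.14 -7.28 [0.91 7.47 6.27]
19.8667
```

View pics/e_scene.png

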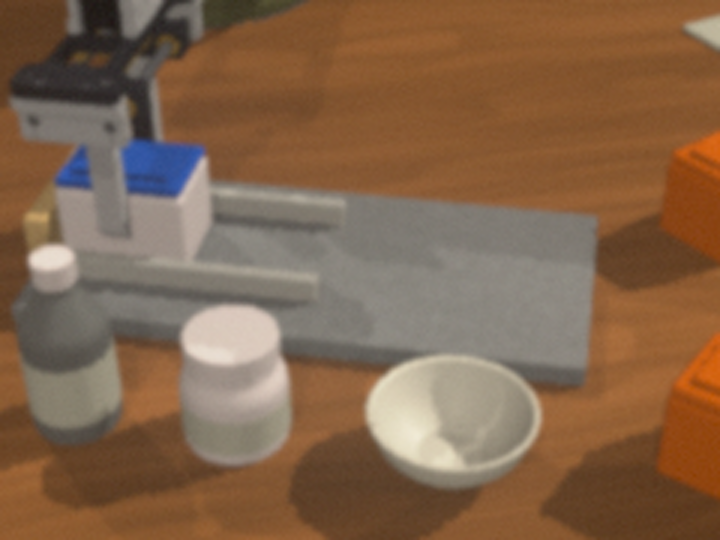

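View pics/e_wrist.png

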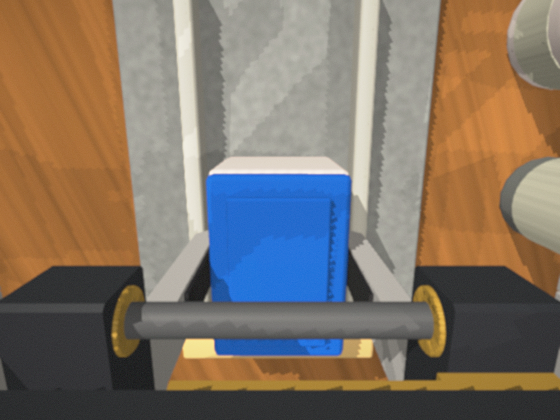

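The drag of about 4.3 N starts to rise at x≈0.139, where contact with the stop is expected. The wrist view shows the lid's front edge at the wooden stop (about row 350) and clear gaps to both rails. I'll push a little further to confirm firm contact.

```bash
python3 - <<'E'
from h import *
d=np.load("est.npz");lp=d["lp"]; ex=np.array([np.cos(lp[2]),np.sin(lp[2]),0])
x=.140
while x<.147:
    x+=.001; manip.move_l(W(lp,x,0,.0415),velocity=.01); F=manip.current_force(); print(round(x,4),round(F@ex,2),F.round(2),manip.current_wrist_torque().round(2))
    if F@ex<-13: break
print(manip.current_width()*94,manip.current_time())
E
```

```text
0.141 -8.53 [0.76 8.87 6.31] [ 1.73 -0.18  0.05]
0.142 -10.51 [ 1.74 10.61  4.53] [ 1.89 -0.41  0.03]
0.143 -11.93 [ 2.56 11.81  3.69] [ 1.91 -0.51  0.05]
0.144 -11.06 [ 3.22 10.62  2.84] [ 1.94 -0.69  0.02]
0.145 -11.72 [ 2.16 11.74  2.3 ] [ 1.92 -0.71  0.06]
0.146 -11.97 [ 3.81 11.36  1.97] [ 1.95 -0.76  0.05]
0.147 -11.84 [ 3.77 11.24  0.99] [ 1.88 -0.85  0.04]
63.8410556430298 21.6167
```

The force levels off at about 12 N while the pads slip on the tub, so it is seated on the stop. I'll release, back straight up, and check.

```bash
python3 - <<'E'
from h import *
d=np.load("est.npz");lp=d["lp"]
manip.gripper_open(); print(manip.current_width(),manip.current_force())
manip.move_l(W(lp,.147,0,.22),velocity=.1)
f=grab_frame("wrist");i=camera_info("wrist");im=f[:,:,::-1].copy()
P=np.r_[W(lp,.139,0,0)[:2],lp[2]]
for b,col in((BOARD,(0,255,255)),(RL,(0,0,255)),(RR,(0,0,255)),(STOP,(255,0,255))): draw(im,i,lp,b,col)
draw(im,i,P,TUB,(0,255,0)); cv2.imwrite("pics/f_wrist.png",im)
manip.movej([-1.368,0.3,1.521,0,1.321,-0.067])
T=[]
M=np.array
for n in("top","scene"):
    f=grab_frame(n);i=camera_info(n); c=proj(i,pose(lp,[[.05,0,.03]]))[0]; off=(int(c[0])-120,int(c[1])-90); s=3
    im=cv2.resize(f[off[1]:off[1]+180,off[0]:off[0]+240,::-1],None,fx=s,fy=s,interpolation=cv2.INTER_CUBIC)
    for b,col in((BOARD,(0,255,255)),(RL,(0,0,255)),(RR,(0,0,255)),): draw(im,i,lp,b,col,s,off)
    draw(im,i,P,TUB,(0,255,0),s,off)
    cv2.imwrite(f"pics/f_{n}.png",im)
    for r in regions_of("tub",n):
        m=r["pixels"];c=f[m].astype(float).mean(0)
        if c[2]>c[0]+5: T.append((i,TUB,m.astype(float)))
    for q in("tub","stop_face","bowl","bottle","jar"):
        for r in place_of(q,n):
            w=(M(i["cam_to_world"])@np.r_[r["centre"],1])[:3]; a=np.array([[np.cos(lp[2]),np.sin(lp[2])],[-np.sin(lp[2]),np.cos(lp[2])]])@(w[:2]-lp[:2])
            print(n,q,round(r["score"],2),w.round(4),"lane",a.round(4))
for t in T: 
    p,e=fit([t],P); print("fit",p-P,e)
print(manip.current_time())
E
```

```text
0.998212674395805 [ 0.62019098  0.16072339 -0.03378503]
top tub 0.88 [0.7988 0.2458 0.0035] lane [-0.2784  0.1495]
top tub 0.6 [ 0.5062 -0.0818  0.0142] lane [ 0.1338 -0.0024]
top tub 0.6 [ 0.5545  0.3426 -0.0018] lane [-0.2787 -0.1133]
top stop_face 0.73 [ 0.4889 -0.127   0.0157] lane [ 0.1821 -0.0019]
top bowl 0.84 [ 0.7537  0.0782 -0.0014] lane [-0.1059  0.1691]
top bowl 0.45 [ 0.4887 -0.1293  0.013 ] lane [ 0.1843 -0.0013]
top bottle 0.61 [ 0.6799 -0.13    0.0007] lane [0.1148 0.1768]
top jar 0.97 [ 0.7035 -0.0397  0.0022] lane [0.0221 0.1656]
scene tub 0.94 [ 0.5089 -0.0892  0.0181] lane [0.1397 0.0028]
scene tub 0.7 [ 0.5483  0.3402 -0.0037] lane [-0.2742 -0.1182]
scene tub 0.64 [ 0.7957  0.2444 -0.002 ] lane [-0.276   0.1471]
scene bowl 0.72 [0.7563 0.0759 0.0023] lane [-0.1048  0.1723]
scene bottle 0.77 [ 0.6763 -0.1359 -0.0035] lane [0.1217 0.1757]
scene bottle 0.16 [0.5562 0.0419 0.0033] lane [ 0.0003 -0.0014]
scene jar 0.89 [ 7.00e-01 -4.14e-02 -3.00e-04] lane [0.025 0.163]
scene jar 0.6 [ 0.5026 -0.0867  0.0183] lane [ 0.1396 -0.004 ]
fit [2.33750059e-07 4.22168975e-03 2.92360252e-02] 0.12242376974332758
fit [-6.18878302e-03 -1.27766024e-04  2.21482580e-01] 0.19528600920620565
26.975
```

View pics/f_wrist.png

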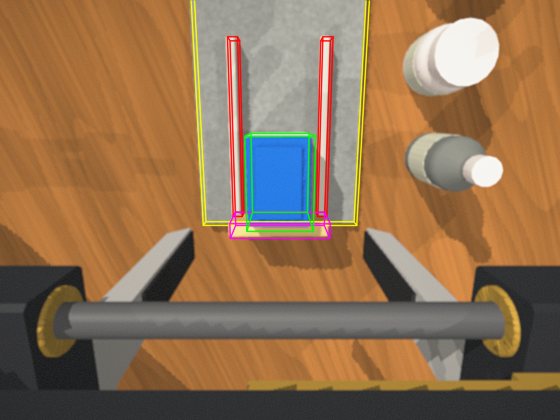

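View pics/f_top.png

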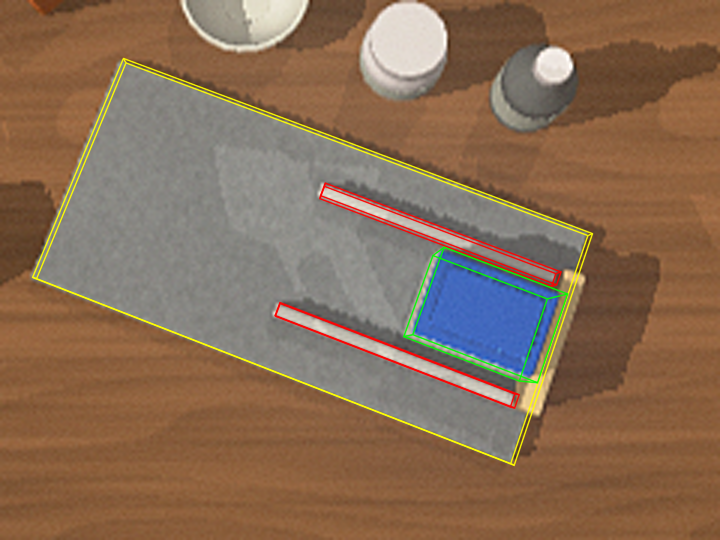

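View pics/f_scene.png

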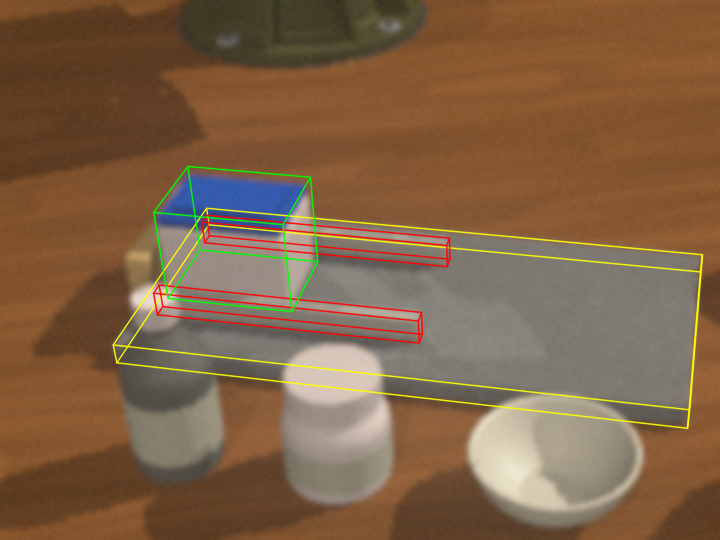

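```bash
python3 - <<'E'
from h import *
lp=np.load("est.npz")["lp"]
ims=[]
for n in("top","scene"):
    f=grab_frame(n);i=camera_info(n);c=proj(i,W(lp,.16,0,.04))[0].astype(int)
    ims.append(cv2.resize(f[c[1]-33:c[1]+33,c[0]-33:c[0]+33,::-1],(390,390),interpolation=cv2.INTER_CUBIC))
cv2.imwrite("pics/g.png",np.hstack(ims))
E
```

```text
(no output)
```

View pics/g.png

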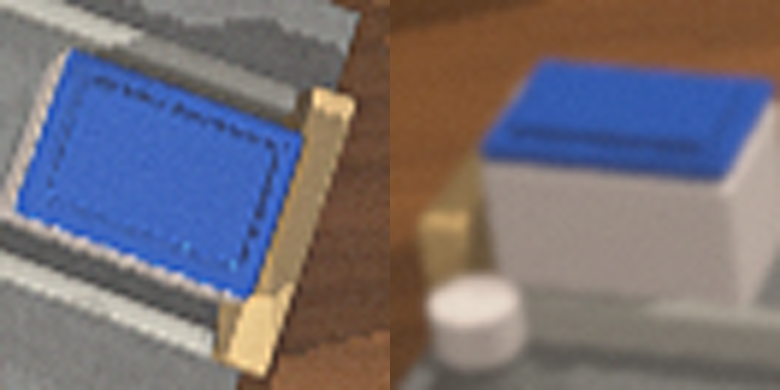

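The crop shows the lid parallel to the stop, but the top view leaves 3–4 mm of doubt (lid inset or a gap). There is time left, so I'll settle it with a light shove on the rear face using shut fingertips, kept above rail height.

```bash
python3 - <<'E'
from h import *
lp=np.load("est.npz")["lp"]; ex=np.array([np.cos(lp[2]),np.sin(lp[2]),0]); q=quat(lp[2])[0]
manip.gripper_close(grip_force=5)
manip.move_ptp(W(lp,.055,0,.2),q)
manip.move_l(W(lp,.055,0,.043),velocity=.1)
manip.move_l(W(lp,.074,0,.043),velocity=.03)
F0=manip.current_force(); print("free",F0.round(2),manip.current_time())
x=.074
while x<.094:
    x+=.001; manip.move_l(W(lp,x,0,.043),velocity=.01); f=(manip.current_force()-F0)@ex; print(round(x,3),round(f,2),end="; ")
    if f<-8: break
print(manip.current_time(), manip.current_tcp_pos()-W(lp,x,0,.043))
manip.move_l(W(lp,x-.02,0,.043),velocity=.05)
manip.move_l(W(lp,x-.02,0,.2),velocity=.12)
manip.movej([-1.368,0.3,1.521,0,1.321,-0.067])
ims=[]
for n in("top","scene"):
    f=grab_frame(n);i=camera_info(n);c=proj(i,W(lp,.16,0,.04))[0].astype(int)
    ims.append(cv2.resize(f[c[1]-33:c[1]+33,c[0]-33:c[0]+33,::-1],(390,390),interpolation=cv2.INTER_CUBIC))
cv2.imwrite("pics/h.png",np.hstack(ims)); print(manip.current_time())
E
```

```text
free [-0.4  -0.05  1.04] 33.3083
0.075 -0.33; 0.076 -0.37; 0.077 -0.44; 0.078 -0.59; 0.079 -0.08; 0.08 -0.69; 0.081 -0.48; 0.082 0.5; 0.083 -0.1; 0.084 -2.31; 0.085 -10.75; 36.0583 [0.00044418 0.00100356 0.00014751]
40.4583
```

View pics/h.png

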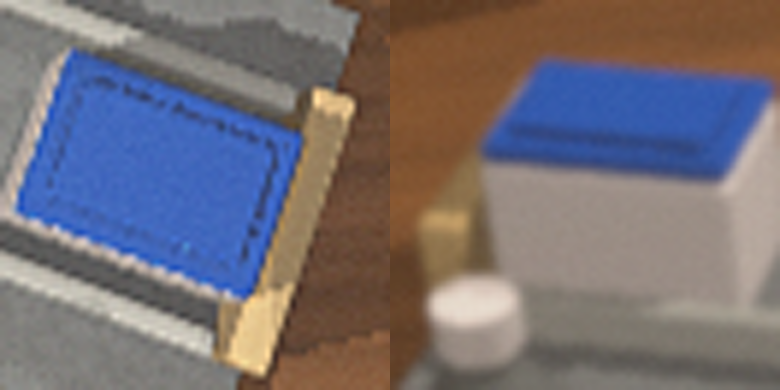

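The force rose steeply from -2.3 to -10.8 N within 1 mm. The tub didn't move, the pictures before and after look the same, and the contact point matches its rear face. So it is hard against the stop, and I'll hand in.

```bash
python3 -c "
from bench import *
print(manip.current_force(),manip.current_time()); manip.close_job()"
```

```text
[-0.25094978 -0.22543874 -0.50715876] 40.4583
the job is handed in; nothing more can be done
```

The tub stands squarely against the end stop, and I handed the job in at 40.5 s of the 72 s allowed. No verdict was reported.

**What I did:** I gripped the blue-lidded tub lightly across its width on the apron, turned it square to the lane and centred it. I then regripped it above rail height and slid it down the lane to the stop. After releasing it I gave its rear face a light push with shut fingertips and took the arm back to its start pose.

**What the checks showed:**
- **Against the stop:** in the light push, resistance rose from 2 to 11 N within 1 mm, and the tub looked the same before and after.
- **Square and between the rails:** the last top and wrist views show it square, with a clear gap to both rails. I had no direct reading of rail contact.
- **Bowl, bottle and jar:** they measured within about 5 mm of their first positions, which is the networks' own error. I did not measure them again after the final push.

**Where checks disagreed:**
- **Position along the lane:** the top camera put the tub 3 to 5 mm short of the stop, while the scene camera put it at 139.7 mm (139 expected). I went by the push.
- **Scene-camera outline fit:** its final fit was poor, about 0.22 rad off in yaw. I discarded it because the other views showed the tub square.
- **Lifting:** the wrist force suggested the gripper carried part of the tub's weight partway down the lane. No lift was visible, and the gripper's height there stayed within 0.1 mm of its target.

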